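# Sort the feed rollers and lock the sound one under its spring bail

## Task

One of the two feed rollers in the white rack is truly round and the other has worn flat and only rocks: put the worn one in the steel reject tray. Lay the round one across the bare end of the glass plate, clear of the nest, let go of it, and then push it so that it rolls along the plate and drops into the nest at the other end. With the roller in the nest, swing the sprung bail down over it, hold it down against its spring while you slide it sideways well under the keeper, and let go so that it stays latched; leave everything else where it stands.

Things in the scene. Friction and masses are not known exactly. Their poses are not given: they have to be found in the camera images.
- round_roller: The sound roller: grey plastic cylinder 36 mm in diameter, 100 mm long, with a 12 mm steel shaft stub 10 mm long at each end (120 mm overall), 0.13 to 0.25 kg. Origin at its middle on its axis; x along the axis; z up at the start (turns over as it rolls). Starts in either place of the rack, 18 mm above its deck. Let go on a level surface it stays; pushed from behind it rolls.
- worn_roller: The worn roller: same grey plastic, length and shafts, but flat on two opposite sides, so its section is an oblong 36 mm wide (along its y) and 26 mm thick (along its z). Origin at its middle; x along its length; lies flat side down (z up), origin 13 mm above the rack's deck, in the rack's other place. About 0.17 kg.
- rack: Fixed white plastic roller rack 130 x 180 mm, deck 12 mm high; origin at the centre of its underside. The rollers lie along its x at y = +45 and y = -45 mm, kept by 8 mm high nubs near the roller ends (at x = +-44 mm), so the middle 70 mm of each roller is free for fingers down to the deck.
- reject_tray: Fixed open steel tray 170 (x) by 110 (y) by 35 mm high, wall and floor 4 to 5 mm; origin at the centre of its underside. The worn roller goes in along the tray's x.
- station: Fixed station, grey base 23 mm high. Origin at table level under the edge where glass plate ends and nest begins; y = rolling direction, x = along the roller's axis. Pale flat glass plate: x -75 to 75, y -180 to 0, top at z 35 mm, with a 4 mm lip at its bare end y -180. Two hinge posts (x -85 and 105, y 75, top z 85 mm) carry the bail's shaft.
- plate_start (a point): Point on top of the glass plate 115 mm before the nest edge (station x = 0, y = -115, z = 35 mm), where the roller is laid, its axis along the station's x. Anywhere from 60 to 160 mm before the nest edge will do. Axes as the station's.
- nest (a point): Where the round roller's origin lies when seated: station (0, 21, 41) mm; the nest is a groove 42 mm wide (y 0 to 42) with floor at z 23 mm and behind it a back stop with its top at z 50 mm. The seated roller's top is at z 59. Axes as the station's.
- keeper (a point): Middle of the underside of the keeper's tongue: station (90, -45, 76) mm. The keeper is a steel post at station x 105 to 121, 24 mm wide, whose tongue reaches towards -x to x 75, underside z 76, top z 88 mm; a roller on the plate passes beside it. The latched crossbar's end sits under the tongue.
- bail_hinge (a point): Centre of the bail's hinge axis (parallel to the station's x) at station (0, 75, 70) mm plus the value of joint carriage along x.
- bail_grip (a point): Middle of the bail's crossbar, to be pinched here: steel bar 12 mm thick parallel to station x, 120 mm from the hinge axis. Two 10 mm arms, 35 mm either side, run back to the hinge (60 mm free between); on the +x side the bar reaches 65 mm from this point, and that end goes under the keeper. Upright (rest) this point is 190 mm above the table; level (1.57) 70 mm above it, at station y -45 mm.
- bail (a joint): Bail angle, rad: 0 upright (rest), grows as it swings down towards the plate; 1.57 level, stop 1.66. A torsion spring drives it back to 0 (0.11 N m at 0, 0.6 N m at 1.6: about 5 N at the crossbar). The crossbar clears the keeper's underside only beyond about 1.58 (press it to the stop); let go when slid under, it springs up against the keeper and stays at about 1.57.
- carriage (a joint): Sideways position of the bail and its shaft, m, along the station's +x (towards the keeper): starts between 0 and 0.006, end stop 0.028. Stiff: needs about 2 N to slide and stays where it is left. The crossbar's end begins to go under the keeper at 0.010; latched means well under, beyond 0.018 (slide it to the stop).
- reagent_bottle: Bystander: amber bottle, 70 mm across, 160 mm tall; origin under its centre.
- beaker: Bystander: glass beaker, 70 mm across, 85 mm tall; origin under its centre.
- specimen_chuck: Bystander: metal spool-shaped specimen chuck, 44 mm across, 34 mm tall; origin under its centre.
- slide_box: Bystander: white slide box 95 x 160 x 34 mm; origin under its centre.
- brush: Bystander: brush 160 mm long lying on the table.
- jar: Bystander: clear jar, 60 mm across, 75 mm tall; origin under its centre.
- blade_case: Bystander: flat grey blade case 100 x 50 x 22 mm; origin under its centre.
Mind the look-alikes: they are no part of the job. Leave any orange look-alike of the round_roller alone.

How it is judged:
By the outcome, as a careful person would: the job done as asked, in the order asked, and still so for the second after the job is handed in, with the robot touching nothing.
It also fails if it takes over 72 s, if anything falls off the work surface, if the arm or the gripper's body presses on something with over 40 N, if the wrist force passes 120 N, or if a joint passes its speed limit or range.

## Robot

A 7-joint arm with a two-finger parallel gripper is mounted at the origin on the work surface. World frame = base frame: x ahead of the robot, y to its left, z up, the work surface at z = 0. Lengths are in m, angles in rad, forces in N, time in s.
With the tool pointing down it reaches from about 0.35 to 0.9 m from the base axis. Payload 7.2 kg.
Tool frame: the origin (TCP) lies at the very end of the fingers, on their centre line; the grasp point (between the pads) lies hold_point_z behind it (hold_point_z is the distance from the TCP to the grasp point, in m); z points along the fingers, x is the direction in which the jaws open and shut, and the axes are right-handed (so a half turn about z gives the same grasp; the last joint's range is limited). The gripper opens to 88 mm and grips with 3 to 60 N. Pads are 20 mm wide; open, the fingers measure 115 mm over their backs; the gripper's body (75 mm by 178 mm) begins 61 mm behind the grasp point.
Start: joints at [1.045, 0.411, -0.013, 1.596, 0.006, 1.134, -0.082], TCP at [0.276, -0.561, 0.223] pointing down, gripper open.
Joint ranges: [-2.95, 2.95], [-0.29, 1.99], [-1.47, 1.44], [0.14, 2.54], [-1.03, 4.17], [0.13, 1.85], [-2.86, 2.86]. Speed limits (rad/s): [2.39, 2.39, 3.01, 3.01, 3.14, 3.14, 3.14].

## Interface

Orientations are given as a 3x3 rotation matrix whose columns are the frame's x, y, z axes.
In Python, from workcell import * gives the robot as it stands.
- The arm moves only by the tool servo_tool, never from a script. Its argument "plan" is one flat list of numbers, 7 for each row, row after row: the turn, a rotation vector about the world's x, y, z in degrees, then the shift along the world's x, y, z in cm, then the opening in per cent of the stroke, from 0 (shut) to 100 (fully open). In form: [ax, ay, az, tx, ty, tz, grip, ax, ay, az, tx, ty, tz, grip, ...]. A call has 1 to 20 rows; each row shifts and turns the commanded pose from where the row before left it; what a row does not reach is not made up. A row lasts 1/12 s, in which the tool goes at most 41.7 mm and 7.16 degrees, less where a joint would pass 70% of its speed; a pose out of reach is approached as far as the arm can. A call is refused whole if a number of a shift passes 4.17 or a number of a turn 7.16, either way. A call with a gripper value outside its range is refused whole. The fingers move at their own pace and stop on an object; "newtons" is the grip in N (left out, the last holds). Time passes only in rows, so rows that do not move let the fingers close. It gives the time, the measured TCP pose, the force and the opening at its end, in the units of the state.
- get_state(): the state, without advancing time (a new reading comes with each control period).
- get_image(name): name is "scene" or "top"; returns the picture (480x640x3 uint8, blue, green, red); there is no depth.
- camera_model(name): a dict with "K" (3x3 intrinsics, pixels), "distortion" ([k1, k2, p1, p2, k3] as OpenCV has them; the pictures are not rectified), "pose" (4x4, takes a point from camera to world coordinates). Camera axes: x right, y down, z forward; pixel columns grow to the right and rows downward; lengths in m; the calibration is good to about 2 mm. A picture is of the moment at which its call begins. camera_model takes no time and is no camera call.
- close_job(): hands the job in, once; it reports no verdict.
The state is a dict: "t": time; "qpos": joint angles; "joint_velocities": joint speeds; "joint_efforts": joint torques, N m; "ee_pos": TCP position; "tcp_rot": TCP orientation; "force": force on the tool from outside, world axes, zero at the start; "moment": the same for the moment, N m; "grip_width": finger opening in m.
Only numpy, scipy, OpenCV 4.12 (cv2) and the standard library are available. Lean on these libraries where they do the work, as an engineer would, in place of code of your own. Each camera call takes 0.05 s, during which the arm holds its last target.

## Working session

There is one attempt and no reset: what is moved stays moved. The work goes in short steps, Python scripts to look and compute and a tool call to move; the robot and the scene stay as the last step left them, time stands still between calls to the robot, and variables do not carry over. Pictures are saved under pics/ and viewed, and the job is handed in when it is done.

Besides the shell and the picture viewer there is one more tool, called after "Emit:" by a JSON object that holds its "name" and its "arguments". servo_tool: Moves the arm, as the interface text tells. Its arguments: {"type":"object","properties":{"plan":{"type":"array"},"newtons":{"type":"number"}},"required":["plan"]}

```bash
mkdir -p pics; ls; python3 - <<'E'
from workcell import *
import cv2
print(get_state())
for n in("scene","top"):
    cv2.imwrite(f"pics/{n}0.png",get_image(n)); m=camera_model(n); print(n,m)
E
```

```text
pics
{'t': 0.0, 'qpos': array([ 1.04480804,  0.41186396, -0.01272017,  1.59705985,  0.00560529,
        1.13432845, -0.08217272]), 'joint_velocities': array([ 5.84467410e-04, -1.39345056e-03,  1.64294838e-03, -7.83217403e-04,
        8.43083236e-07,  8.58656880e-04,  1.13015853e-03]), 'joint_efforts': array([-3.55437605e-04, -5.87948871e+01,  6.41668607e-01, -2.91079956e+01,
       -5.38631890e-02,  1.81358767e-02,  1.31605689e-04]), 'ee_pos': array([ 0.27595876, -0.56019075,  0.22182498]), 'tcp_rot': array([[ 4.42019894e-01, -8.97004871e-01, -8.21140442e-04],
       [-8.97003785e-01, -4.42020641e-01,  1.40103313e-03],
       [-1.61969456e-03,  1.17281570e-04, -9.99998681e-01]]), 'force': array([-0.48141299, -0.07614576, -0.31670557]), 'moment': array([-0.00880493, -0.02071072, -0.03360986]), 'grip_width': 0.08766196320304558}
scene {'K': array([[491.38419625,   0.        , 313.72668931],
       [  0.        , 491.38419625, 236.12711146],
       [  0.        ,   0.        ,   1.        ]]), 'distortion': array([0.01761466, 0.        , 0.        , 0.        , 0.        ]), 'pose': array([[ 8.08275917e-01,  5.04190214e-01, -3.04108977e-01,
         9.14746446e-01],
       [ 5.88803294e-01, -6.92868671e-01,  4.16225523e-01,
        -4.89868918e-01],
       [-8.50747294e-04, -5.15485433e-01, -8.56897919e-01,
         1.09338430e+00],
       [ 0.00000000e+00,  0.00000000e+00,  0.00000000e+00,
         1.00000000e+00]])}
top {'K': array([[574.91387184,   0.        , 316.60906291],
       [  0.        , 574.91387184, 231.95832596],
       [  0.        ,   0.        ,   1.        ]]), 'distortion': array([-0.04610304,  0.        ,  0.        ,  0.        ,  0.        ]), 'pose': array([[ 0.00800787, -0.99763692,  0.06823824,  0.47717365],
       [-0.99993958, -0.00747504,  0.00806008, -0.0289696 ],
       [-0.00753095, -0.06829867, -0.9976365 ,  1.50426869],
       [ 0.        ,  0.        ,  0.        ,  1.        ]])}
```

View pics/scene0.png

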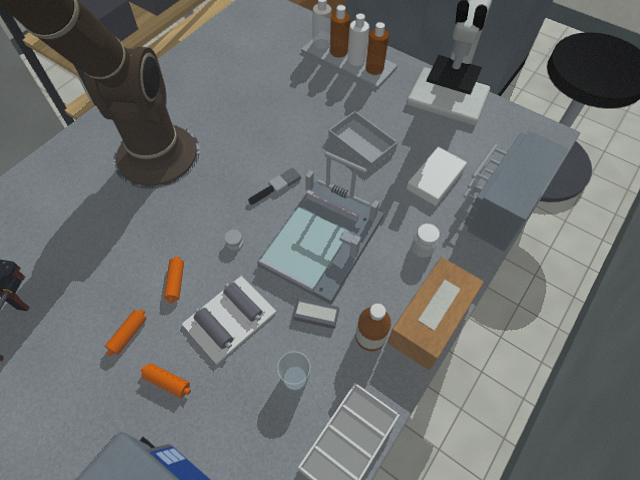

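View pics/top0.png

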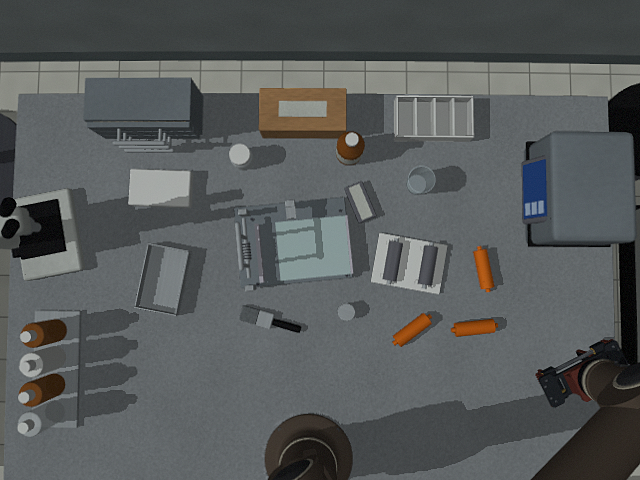

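Candidates in the top picture: two grey rollers in the white rack at (394,262) and (428,266). The orange look-alikes at (484,268), (411,329) and (474,327) are to be left alone. Next I'll take close crops to tell the round roller from the worn one.

```bash
python3 - <<'E'
import cv2,numpy as np
t=cv2.imread("pics/top0.png"); s=cv2.imread("pics/scene0.png")
def crop(im,x0,y0,x1,y1,f,n):
    cv2.imwrite("pics/"+n,cv2.resize(im[y0:y1,x0:x1],None,fx=f,fy=f,interpolation=cv2.INTER_CUBIC))
crop(s,170,265,290,365,6,"c1.png")
crop(t,365,225,455,300,8,"c2.png")
crop(t,225,190,365,295,5.5,"c3.png")
crop(s,245,140,395,305,3.6,"c4.png")
crop(t,125,230,205,325,6,"c5.png")
E
```

```text
(no output)
```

View pics/c1.png

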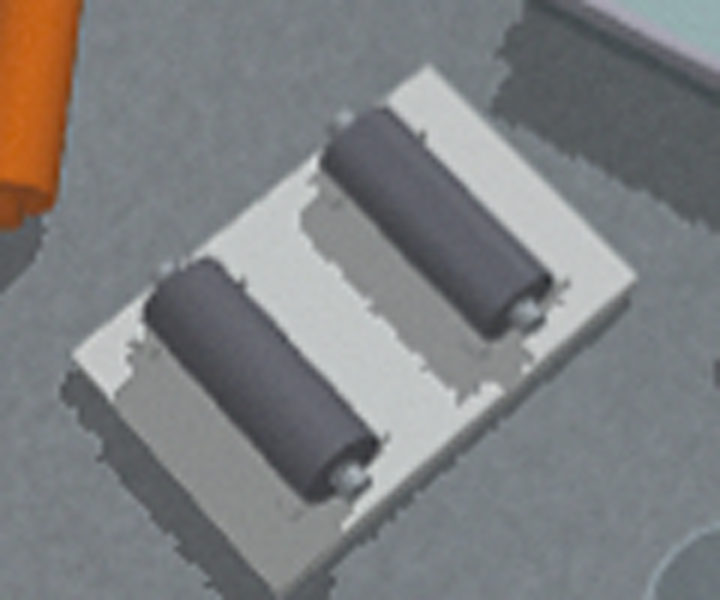

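View pics/c2.png

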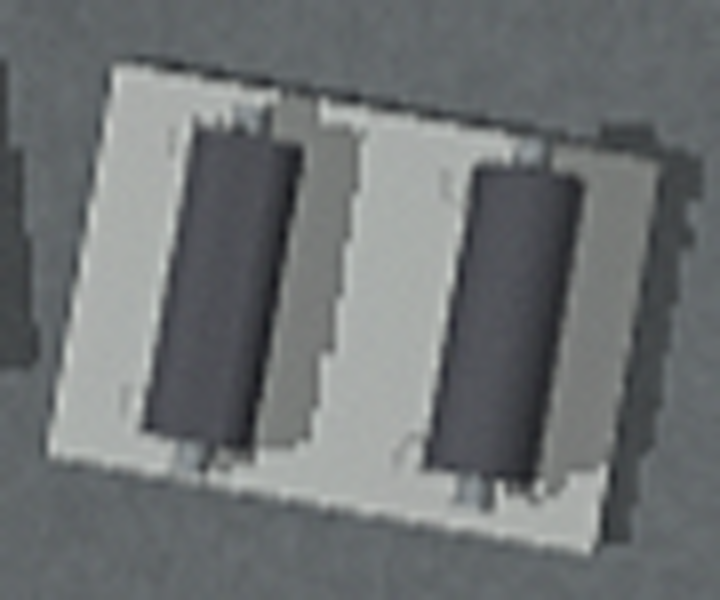

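View pics/c3.png

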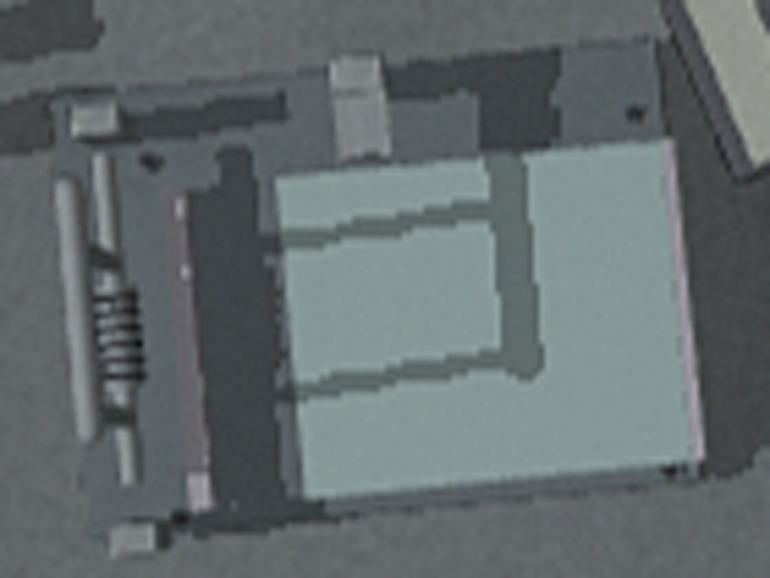

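View pics/c4.png

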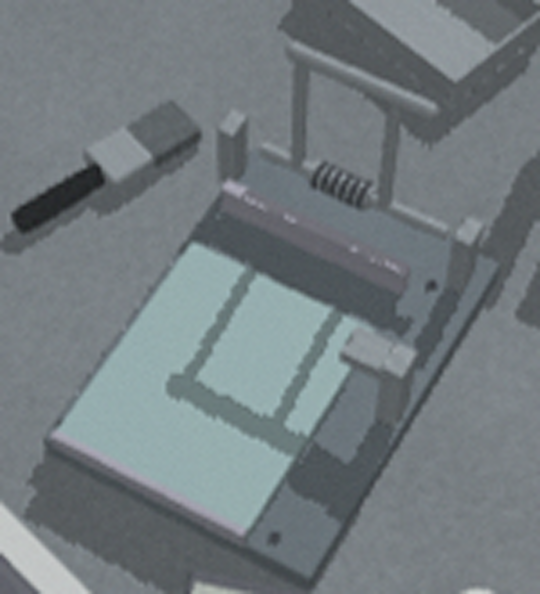

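View pics/c5.png

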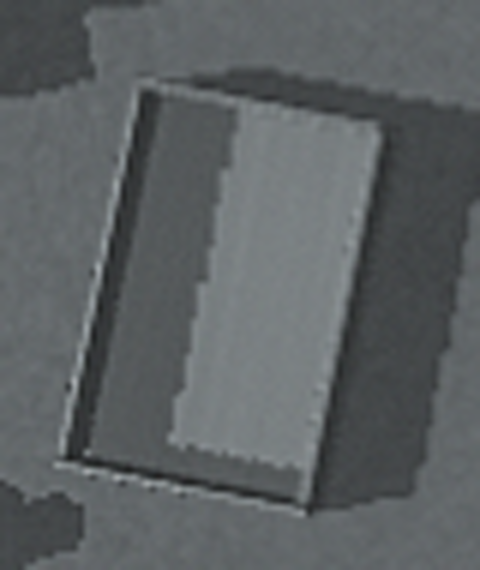

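```bash
cat > h.py <<'E'
import cv2,numpy as np
from scipy.optimize import least_squares
from workcell import camera_model
C={n:camera_model(n) for n in("scene","top")}
def proj(n,P):
    m=C[n];T=np.linalg.inv(m["pose"]);r=cv2.Rodrigues(T[:3,:3])[0]
    return cv2.projectPoints(np.atleast_2d(np.float64(P)),r,T[:3,3],m["K"],m["distortion"])[0][:,0]
def ray(n,uv,z):
    m=C[n];p=cv2.undistortPoints(np.float64([[uv]]),m["K"],m["distortion"])[0,0]
    d=m["pose"][:3,:3]@[*p,1];o=m["pose"][:3,3];return o+d*(z-o[2])/d[2]
def W(pose,L):
    x,y,a=pose;L=np.atleast_2d(L);c,s=np.cos(a),np.sin(a)
    return np.c_[x+c*L[:,0]-s*L[:,1],y+s*L[:,0]+c*L[:,1],L[:,2]]
def fit(obs,x0):
    f=lambda p:np.concatenate([(proj(n,W(p,l))-uv).ravel() for n,l,uv in obs])
    r=least_squares(f,x0);return r.x,r.fun.reshape(-1,2)
E
python3 - <<'E'
from h import *
def u(c,off,f): return (np.float64(c)+.5)/f-.5+off
def ob(n,L,c,off,f): return (n,np.float64(L)/1000,u(c,off,f))
# rack
R=[[65,90,12],[65,-90,12],[-65,-90,12],[-65,90,12]]
p,r=fit([ob("top",R,[(115,62),(660,155),(595,555),(48,458)],(365,225),8)],[.5,-.2,0]);print("rack top",p,np.degrees(p[2]),abs(r).max())
print(ray("scene",u((430,65),(170,265),6),.012),W(p,np.float64(R)/1000))
p2,r=fit([ob("top",R,[(115,62),(660,155),(595,555),(48,458)],(365,225),8),
 ob("scene",[[65,90,12],[65,-90,12],[-65,-90,12],[-65,90,12]],[(637,275),(280,597),(73,355),(430,65)],(170,265),6)],p);print("rack both",p2,np.degrees(p2[2]),r)
S=[[75,0,35],[75,-180,35],[-75,-180,35],[-75,0,35]]
o=[ob("top",S,[(275,178),(670,140),(703,460),(302,498)],(225,190),5.5)]
p,r=fit(o,[.55,.05,0]);print("st",p,np.degrees(p[2]),r)
o+= [ob("scene",[[75,-180,35],[-75,-180,35],[-75,0,35]],[(243,537),(52,437),(195,243)],(245,140),3.6)]
p,r=fit(o,p);print("st both",p,np.degrees(p[2]),r)
T=[[85,55,35],[85,-55,35],[-85,-55,35],[-85,55,35]]
p,r=fit([ob("top",T,[(140,80),(383,122),(310,512),(60,462)],(125,230),6)],[.55,.3,0]);print("tray",p,np.degrees(p[2]),r)
E
```

```text
rack top [ 0.50053468 -0.25683046 -0.16556118] -9.485956668656852 0.2905843306121767
[ 0.45354882 -0.15984157  0.012     ] [[ 0.5794784  -0.1787735   0.012     ]
 [ 0.54981334 -0.35631219  0.012     ]
 [ 0.42159096 -0.33488742  0.012     ]
 [ 0.45125602 -0.15734874  0.012     ]]
rack both [ 0.50108492 -0.25817451 -0.16709994] -9.574121408910086 [[ 0.46311576 -0.23151564]
 [ 0.5398535   0.1419192 ]
 [ 0.63316903 -0.39052444]
 [ 0.4319865  -0.35235998]
 [ 0.92547915 -0.28419286]
 [ 0.1774703  -0.84136908]
 [-0.45443758 -0.22480022]
 [-0.17006344 -0.70541262]]
st [0.5285592  0.08079189 0.10250828] 5.8732918647000405 [[ 0.97337675 -0.21225413]
 [-1.02802158  0.05566886]
 [-1.28025881  0.20437201]
 [ 1.33738951 -0.03152251]]
st both [0.52909327 0.07925259 0.09951553] 5.701819721389283 [[ 1.66211554 -0.42339733]
 [-0.31990154  0.05284105]
 [-0.74266413  0.21812368]
 [ 1.85543685 -0.22820822]
 [ 0.73702627 -0.88915148]
 [ 0.84345224 -1.37758043]
 [-0.58928189 -0.04077244]]
tray [ 0.45522403  0.37873276 -0.17321981] -9.92476415331291 [[-0.47813628 -0.89255662]
 [ 0.63778161 -0.17519176]
 [-0.0022473   0.34715616]
 [-0.16559169  0.70390718]]
```

```bash
python3 - <<'E'
import cv2,numpy as np
s=cv2.imread("pics/scene0.png");t=cv2.imread("pics/top0.png")
a=cv2.resize(s[305:355,185:245],None,fx=9,fy=9,interpolation=cv2.INTER_CUBIC)
b=cv2.resize(s[280:330,215:275],None,fx=9,fy=9,interpolation=cv2.INTER_CUBIC)
o=np.hstack([cv2.resize(a,(400,333)),cv2.resize(b,(400,333))])
o=cv2.convertScaleAbs(o,alpha=1.8,beta=-60)
cv2.imwrite("pics/ends.png",o)
for r,cols in((263,(375,445)),(258,(375,445))):
    print(t[r,375:445].mean(1).astype(int).tolist())
E
```

```text
[176, 172, 172, 172, 172, 170, 169, 172, 174, 184, 91, 73, 82, 86, 86, 83, 80, 81, 81, 80, 77, 69, 59, 40, 68, 131, 124, 120, 119, 122, 123, 112, 180, 174, 172, 171, 170, 171, 170, 170, 170, 168, 171, 169, 173, 180, 76, 69, 79, 83, 85, 85, 84, 84, 78, 78, 69, 61, 57, 41, 68, 129, 122, 120, 121, 120, 122, 123, 121, 99]
[190, 177, 173, 170, 172, 170, 171, 170, 173, 175, 188, 79, 75, 82, 86, 83, 80, 81, 81, 79, 83, 75, 66, 56, 39, 95, 128, 122, 123, 122, 121, 118, 112, 178, 173, 171, 170, 171, 169, 172, 169, 170, 169, 171, 170, 173, 181, 64, 74, 79, 83, 84, 85, 84, 84, 81, 74, 68, 61, 52, 45, 79, 126, 122, 122, 118, 119, 119, 121, 118]
```

View pics/ends.png

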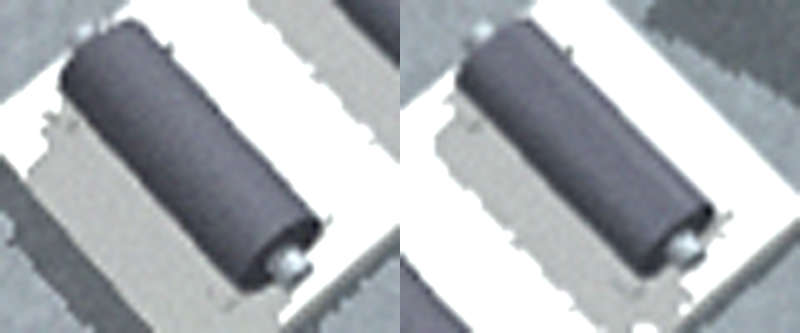

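```bash
cat > ov.py <<'E'
from h import *
import sys
def overlay(src,name,cam,pose,box,f,out,extra=[]):
    im=cv2.imread(src);x0,y0,x1,y1=box
    im=cv2.resize(im[y0:y1,x0:x1],None,fx=f,fy=f,interpolation=cv2.INTER_CUBIC)
    def L(pts,col,closed=True):
        q=(proj(cam,W(pose,np.float64(pts)/1000))-[x0,y0]+.5)*f
        cv2.polylines(im,[np.round(q*8).astype(int).reshape(-1,1,2)],closed,col,1,cv2.LINE_AA,3)
    for p,c,cl in extra: L(p,c,cl)
    cv2.imwrite(out,im)
def sta(car,bail=0):
    g=(0,255,0);r=(0,0,255);b=(255,0,0)
    hy,hz=75-120*np.sin(bail),70+120*np.cos(bail)
    return [([[75,0,35],[75,-180,35],[-75,-180,35],[-75,0,35]],g,1),
     ([[75,-57,88],[121,-57,88],[121,-33,88],[75,-33,88]],r,1),
     ([[75,-57,76],[105,-57,76],[105,-57,0]],r,0),
     ([[-75,42,50],[75,42,50]],b,0),
     ([[-95,75,85],[-75,75,85]],r,0),([[95,75,85],[115,75,85]],r,0),
     ([[-45+car,hy,hz],[65+car,hy,hz]],b,0),([[-85,75,70],[105,75,70]],g,0)]
E
python3 - <<'E'
from ov import *
def u(c,off,f): return (np.float64(c)+.5)/f-.5+off
def ob(n,L,c,off,f): return (n,np.float64(L)/1000,u(c,off,f))
o=[ob("top",[[75,-57,88],[75,-33,88],[105,75,85],[-85,75,85],[75,0,35],[-75,0,35],[75,-180,35],[-75,-180,35]],[(390,155),(335,160),(96,120),(133,537),(275,178),(302,498),(670,140),(703,460)],(225,190),5.5),
 ob("scene",[[75,-180,35],[-75,-180,35],[-75,0,35]],[(243,537),(52,437),(195,243)],(245,140),3.6),
]
p,r=fit(o,[.53,.08,.1]);print(p,np.degrees(p[2]),r)
overlay("pics/top0.png","",'top',p,(225,190,365,295),5.5,"pics/o1.png",sta(3))
overlay("pics/scene0.png","",'scene',p,(245,140,395,305),3.6,"pics/o2.png",sta(3))
E
```

```text
[0.52834051 0.08086755 0.10541507] 6.039838447608 [[ 1.17613771 -0.02587956]
 [ 1.52505003  0.01213246]
 [ 0.69026911 -0.3229768 ]
 [ 0.80086595  0.26403055]
 [ 0.8583272  -0.11940052]
 [ 1.39180257  0.04606714]
 [-1.16268701 -0.05359162]
 [-1.24562904  0.07713186]
 [ 1.36462067 -1.50485603]
 [ 1.28748228 -1.67798354]
 [-0.53481024 -0.47384739]]
```

View pics/o1.png

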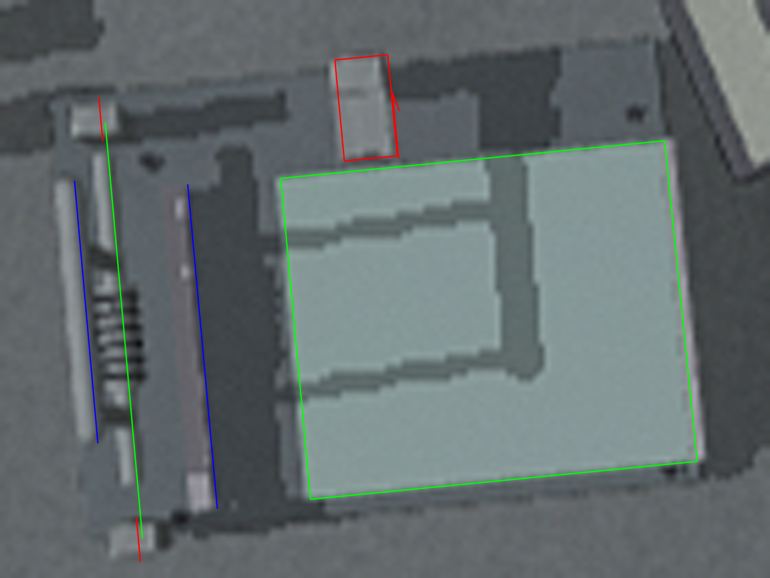

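View pics/o2.png

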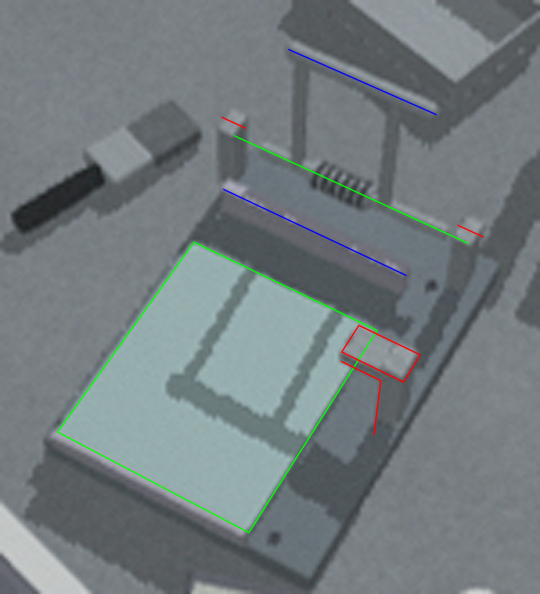

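```bash
python3 - <<'E'
import workcell
print([n for n in dir(workcell) if not n.startswith('__')])
print(getattr(workcell,'hold_point_z',None))
from h import *
rack=(0.501,-0.2575,np.radians(-9.55)); 
for n,l in(("worn",(0,.045,.025)),("round",(0,-.045,.030))): print(n,W(rack,l))
st=(0.5285,0.082,np.radians(5.9))
for l in((0,-.11,.053),(0,.021,.041),(.003,.075,.19),(.003,-.045,.07)):print(l,W(st,l))
# check roller axis vs pixel
print(proj("top",W(rack,(0,.045,.038))),proj("top",W(rack,(0,-.045,.048))))
print(proj("scene",W(rack,(0,.045,.025))),proj("scene",W(rack,(0,-.045,.03))))
E
```

```text
['MotionError', 'camera_model', 'close_job', 'get_image', 'get_state', 'hold_point_z']
0.0187
worn [[ 0.50846587 -0.21312365  0.025     ]]
round [[ 0.49353413 -0.30187635  0.03      ]]
(0, -0.11, 0.053) [[ 0.53980718 -0.02741731  0.053     ]]
(0, 0.021, 0.041) [[0.52634136 0.10288876 0.041     ]]
(0.003, 0.075, 0.19) [[0.52377467 0.15691109 0.19      ]]
(0.003, -0.045, 0.07) [[0.53610977 0.03754675 0.07      ]]
[[393.31421567 259.55081232]] [[428.85677944 265.62587044]]
[[243.63591367 301.79438164]] [[212.96329259 326.62018714]]
```

Emit:
{"name": "servo_tool", "arguments": {"plan": [0, 0, -2.55, 1.66, 2.48, -0.5, 70, 0, 0, -2.55, 1.66, 2.48, -0.5, 70, 0, 0, -2.55, 1.66, 2.48, -0.5, 70, 0, 0, -2.55, 1.66, 2.48, -0.5, 70, 0, 0, -2.55, 1.66, 2.48, -0.5, 70, 0, 0, -2.55, 1.66, 2.48, -0.5, 70, 0, 0, -2.55, 1.66, 2.48, -0.5, 70, 0, 0, -2.55, 1.66, 2.48, -0.5, 70, 0, 0, -2.55, 1.66, 2.48, -0.5, 70, 0, 0, -2.55, 1.66, 2.48, -0.5, 70, 0, 0, -2.55, 1.66, 2.48, -0.5, 70, 0, 0, -2.55, 1.66, 2.48, -0.5, 70, 0, 0, -2.55, 1.66, 2.48, -0.5, 70, 0, 0, -2.55, 1.66, 2.48, -0.5, 70, 0, 0, 0, 0, 0, 0, 70], "newtons": 25}}

```text
t: 1.35
ee_pos: [0.5114, -0.2067, 0.1514]
tcp_rot: [[-0.159, -0.987, -0.0], [-0.987, 0.159, 0.003], [-0.003, 0.001, -1.0]]
force: [-0.2, -0.1, 0.8]
grip_width: 0.0617
```

Emit:
{"name": "servo_tool", "arguments": {"plan": [0, 0, 0, -0.1, -0.2, -3, 70, 0, 0, 0, -0.1, -0.2, -3, 70, 0, 0, 0, -0.1, -0.2, -2.5, 70, 0, 0, 0, 0, 0, 0, 70, 0, 0, 0, 0, 0, 0, 70]}}

```text
t: 1.77
ee_pos: [0.5044, -0.2194, 0.0668]
tcp_rot: [[-0.165, -0.986, -0.003], [-0.986, 0.165, 0.001], [-0.0, 0.003, -1.0]]
force: [-0.0, -0.5, -0.4]
grip_width: 0.0612
```

```bash
python3 - <<'E'
from workcell import *
import cv2
s=get_state();print(s['ee_pos'],s['qpos'])
im=get_image("scene");cv2.imwrite("pics/g1.png",cv2.resize(im[200:380,130:330],None,fx=3,fy=3,interpolation=cv2.INTER_CUBIC))
E
```

```text
[ 0.5044488  -0.21940756  0.0667919 ] [ 0.36769132  0.47417071 -0.05882918  1.92252395  0.03946871  0.74930174
 -1.44995496]
```

View pics/g1.png

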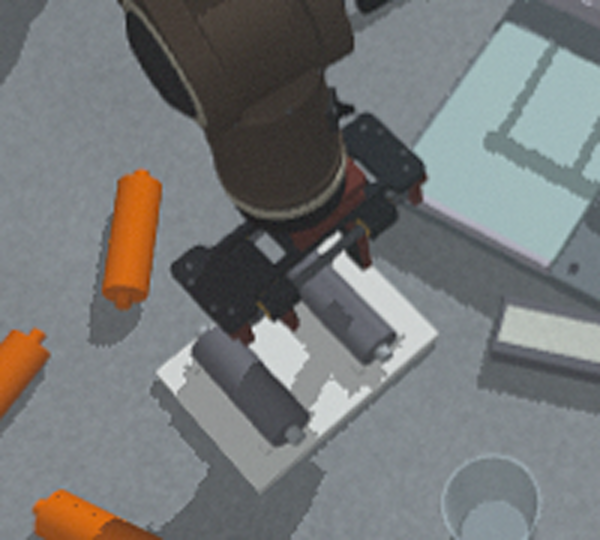

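Fingers straddle the left (flat) roller, at about (345,310) in the crop. Descend and grip.

Emit:
{"name": "servo_tool", "arguments": {"plan": [0, 0, 0, 0.2, 0.3, -2, 70, 0, 0, 0, 0.2, 0.3, -2, 70, 0, 0, 0, 0, 0, -1.15, 70, 0, 0, 0, 0, 0, 0, 70, 0, 0, 0, 0, 0, 0, 0, 0, 0, 0, 0, 0, 0, 0, 0, 0, 0, 0, 0, 0, 0, 0, 0, 0, 0, 0, 0, 0, 0], "newtons": 25}}

```text
$.plan: bad value
```

Emit:
{"name": "servo_tool", "arguments": {"plan": [0, 0, 0, 0.2, 0.3, -2, 70, 0, 0, 0, 0.2, 0.3, -2, 70, 0, 0, 0, 0, 0, -1.15, 70, 0, 0, 0, 0, 0, 0, 70, 0, 0, 0, 0, 0, 0, 0, 0, 0, 0, 0, 0, 0, 0, 0, 0, 0, 0, 0, 0, 0, 0, 0, 0, 0, 0, 0, 0, 0, 0, 0, 0, 0, 0, 0], "newtons": 25}}

```text
t: 2.57
ee_pos: [0.5102, -0.2138, 0.0171]
tcp_rot: [[-0.165, -0.986, 0.001], [-0.986, 0.165, -0.001], [0.0, -0.001, -1.0]]
force: [-1.1, 1.0, 5.8]
grip_width: 0.0355
```

Emit:
{"name": "servo_tool", "arguments": {"plan": [0, 0, 0, 0, 0, 1.5, 0, 0, 0, 0, 0, 0, 2.5, 0, 0, 0, 0, 0, 2.5, 3.2, 0, 0, 0, 0, 0, 2.5, 3.2, 0, 0, 0, 0, 0, 2.5, 3.2, 0, 0, 0, 0, 0, 2.5, 3.2, 0, 0, 0, 0, 0, 2.5, 3.2, 0, 0, 0, 0, 0, 2.5, 3.2, 0, 0, 0, 0, -0.46, 3.7, 0, 0, 0, 0, 0, -0.46, 3.7, 0, 0, 0, 0, 0, -0.46, 3.7, 0, 0, 0, 0, 0, -0.46, 3.7, 0, 0, 0, 0, 0, -0.46, 3.7, 0, 0, 0, 0, 0, -0.46, 3.7, 0, 0, 0, 0, 0, -0.46, 3.7, 0, 0, 0, 0, 0, -0.46, 3.7, 0, 0, 0, 0, 0, -0.46, 3.7, 0, 0, 0, 0, 0, -0.46, 3.7, 0, 0, 0, 0, 0, -0.46, 3.7, 0, 0, 0, 0, -0.4, -0.46, 3.5, 0, 0]}}

```text
t: 4.23
ee_pos: [0.4537, 0.3803, 0.2482]
tcp_rot: [[-0.171, -0.985, -0.0], [-0.985, 0.171, -0.0], [0.0, 0.0, -1.0]]
force: [0.9, 0.1, -1.9]
grip_width: 0.0357
```

Emit:
{"name": "servo_tool", "arguments": {"plan": [0, 0, 0, 0, 0, -2, 0, 0, 0, 0, 0, 0, -4, 0, 0, 0, 0, 0, 0, -4, 0, 0, 0, 0, 0, 0, -4, 0, 0, 0, 0, 0, 0, -2, 0, 0, 0, 0, 0, 0, 0, 0, 0, 0, 0, 0, 0, 0, 0]}}

```text
t: 4.82
ee_pos: [0.4539, 0.3781, 0.0876]
tcp_rot: [[-0.171, -0.985, -0.002], [-0.985, 0.171, -0.002], [0.002, 0.002, -1.0]]
force: [0.2, 0.5, -1.7]
grip_width: 0.0351
```

```bash
python3 - <<'E'
from workcell import *
import cv2,numpy as np
s=get_state();print(s['t'],s['ee_pos'],s['qpos'],s['grip_width'],s['tcp_rot'][:,0])
im=get_image("scene");cv2.imwrite("pics/g2.png",cv2.resize(im[60:220,260:460],None,fx=4,fy=3.75,interpolation=cv2.INTER_CUBIC))
E
```

```text
4.8167 [0.45393253 0.37805354 0.08761666] [-0.52833011  0.52559473 -0.33506335  1.79405581  0.21893093  0.86083285
 -2.7083207 ] 0.035131882131626165 [-0.17136407 -0.98520598  0.00187803]
```

View pics/g2.png

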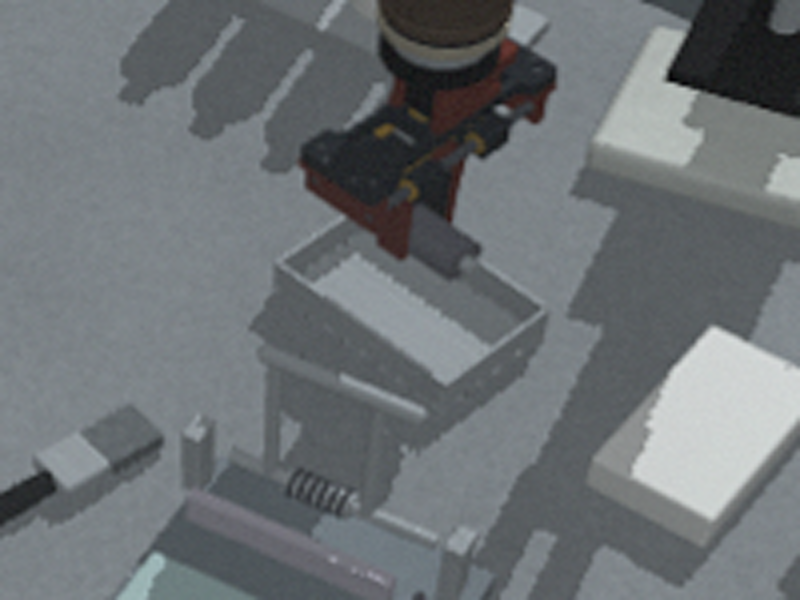

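The worn roller is held over the tray, along its length. Lower it and release.

Emit:
{"name": "servo_tool", "arguments": {"plan": [0, 0, 0, 0, 0, -3, 0, 0, 0, 0, 0, 0, -2.5, 0, 0, 0, 0, 0, 0, -1.2, 0, 0, 0, 0, 0, 0, -0.8, 0, 0, 0, 0, 0, 0, 0, 0, 0, 0, 0, 0, 0, 0, 53, 0, 0, 0, 0, 0, 0, 53, 0, 0, 0, 0, 0, 0, 53, 0, 0, 0, 0, 0, 0, 53]}}

```text
t: 5.62
ee_pos: [0.4551, 0.3792, 0.0144]
tcp_rot: [[-0.172, -0.985, 0.002], [-0.985, 0.172, 0.001], [-0.002, -0.001, -1.0]]
force: [-0.5, -0.6, -0.5]
grip_width: 0.0465
```

Rise straight up, then look.

Emit:
{"name": "servo_tool", "arguments": {"plan": [0, 0, 0, 0, 0, 2, 53, 0, 0, 0, 0, 0, 4, 53, 0, 0, 0, 0, 0, 4, 53, 0, 0, 0, 0, 0, 4, 53, 0, 0, 0, 0, 0, 4, 60, 0, 0, 0, 0, -2, 3.5, 70, 0, 0, 0, 0, -2.5, 2, 70, 0, 0, 0, 0, -3.7, 0, 70, 0, 0, 0, 0.3, -3.8, 0, 70, 0, 0, 0, 0.3, -3.8, 0, 70, 0, 0, 0, 0.3, -3.8, 0, 70, 0, 0, 0, 0.3, -3.8, 0, 70, 0, 0, 0, 0.3, -3.8, 0, 70, 0, 0, 0, 0.3, -3.8, 0, 70, 0, 0, 0, 0.3, -3.8, 0, 70, 0, 0, 0, 0.3, -3.8, 0, 70, 0, 0, 0, 0.3, -3.8, 0, 70, 0, 0, 0, 0.3, -3.8, 0, 70, 0, 0, 0, 0.3, -3.8, 0, 70, 0, 0, 0, 0.3, -3.8, 0, 70]}}

```text
t: 7.28
ee_pos: [0.4903, -0.1613, 0.2491]
tcp_rot: [[-0.171, -0.985, 0.002], [-0.985, 0.171, -0.0], [0.0, -0.002, -1.0]]
force: [0.7, -0.1, -0.0]
grip_width: 0.0614
```

```bash
python3 - <<'E'
from workcell import *
import cv2,numpy as np
s=get_state();print(s['t'],s['ee_pos'],s['qpos'],s['grip_width'],s['tcp_rot'][:,0])
im=get_image("top");cv2.imwrite("pics/t3.png",im);a=cv2.resize(im[230:325,125:205],None,fx=6,fy=6)
cv2.imwrite("pics/g3.png",a)
E
```

```text
7.2833 [ 0.49031052 -0.16128764  0.24907614] [ 0.25993404  0.20300408 -0.04210535  1.82163529  0.00943094  1.11553625
 -1.52826187] 0.061356356862953626 [-1.71177533e-01 -9.85240199e-01  5.88955589e-05]
```

View pics/g3.png

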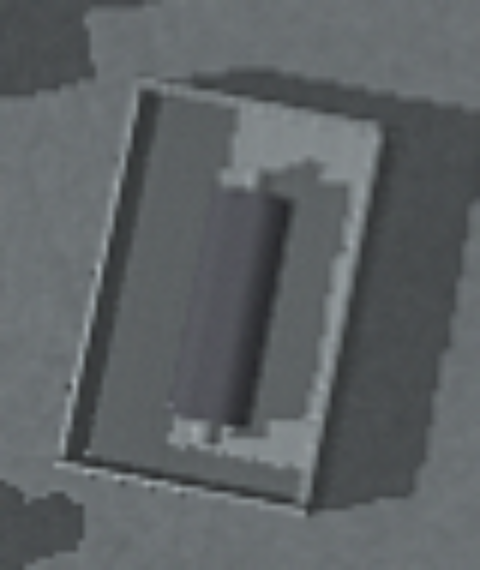

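Emit:
{"name": "servo_tool", "arguments": {"plan": [0, 0, 0.2, 0.1, -2.8, -2.5, 70, 0, 0, 0.2, 0.1, -2.8, -2.5, 70, 0, 0, 0, 0.1, -2.8, -2.5, 70, 0, 0, 0, 0, -2.8, -2.5, 70, 0, 0, 0, 0, -2.8, -3, 70, 0, 0, 0, 0, 0, -2.5, 70, 0, 0, 0, 0, 0, 0, 70, 0, 0, 0, 0, 0, 0, 70]}}

```text
t: 8.0
ee_pos: [0.4929, -0.2985, 0.0927]
tcp_rot: [[-0.164, -0.986, -0.002], [-0.986, 0.164, 0.002], [-0.001, 0.002, -1.0]]
force: [-0.2, -0.5, -0.3]
grip_width: 0.0612
```

Emit:
{"name": "servo_tool", "arguments": {"plan": [0, 0, 0, 0, -0.2, -3, 70, 0, 0, 0, 0, 0, -3, 70, 0, 0, 0, 0, 0, -1.6, 70, 0, 0, 0, 0, 0, 0, 70, 0, 0, 0, 0, 0, 0, 0, 0, 0, 0, 0, 0, 0, 0, 0, 0, 0, 0, 0, 0, 0, 0, 0, 0, 0, 0, 0, 0, 0, 0, 0, 0, 0, 0, 0]}}

```text
t: 8.75
ee_pos: [0.4944, -0.3018, 0.0188]
tcp_rot: [[-0.164, -0.986, 0.002], [-0.986, 0.164, -0.001], [0.001, -0.003, -1.0]]
force: [-1.4, 0.0, 8.0]
grip_width: 0.0354
```

Emit:
{"name": "servo_tool", "arguments": {"plan": [0, 0, 0, 0, 0, 2, 0, 0, 0, 0, 0, 0, 3.5, 0, 0, 0, 0, 0, 0, 3.5, 0, 0, 0, 1.7, 0.5, 3.1, 0, 0, 0, 0, 1.7, 0.5, 3.1, 0, 0, 0, 0, 1.7, 0.5, 3.1, 0, 0, 0, 0, 1.7, 0.5, 3.1, 0, 0, 0, 0, 1.7, 0.5, 3.1, 0, 0, 0, 0, 1.7, 0.5, 3.1, 0, 0, 0, 0, 1.7, 0.5, 3.1, 0, 0, 0, 0, 1.7, 0.5, 3.1, 0, 0, 0, 0, 1.7, 0.5, 3.1, 0, 0, 0, 0, 0, 0, -1.5, 0, 0, 0, 0, 0, 0, -1.5, 0, 0, 0, 0, 0, 0, 0, 0, 0, 0, 0, 0, 0, 0, 0]}}

```text
$.plan: bad value
```

```bash
python3 - <<'E'
from workcell import *
import cv2,numpy as np
s=get_state();print(s['t'],s['ee_pos'],s['qpos'],s['grip_width'],s['tcp_rot'][:,0])
im=get_image("scene");cv2.imwrite("pics/g4.png",cv2.resize(im[140:305,245:395],None,fx=3.6,fy=3.6,interpolation=cv2.INTER_CUBIC))
E
```

```text
8.75 [ 0.49443557 -0.30183046  0.01876766] [ 0.45455768  0.58001615  0.01336398  1.88424369 -0.01181081  0.67479809
 -1.26110006] 0.035357764730169876 [-1.64493093e-01 -9.86377972e-01  7.20083665e-04]
```

View pics/g4.png

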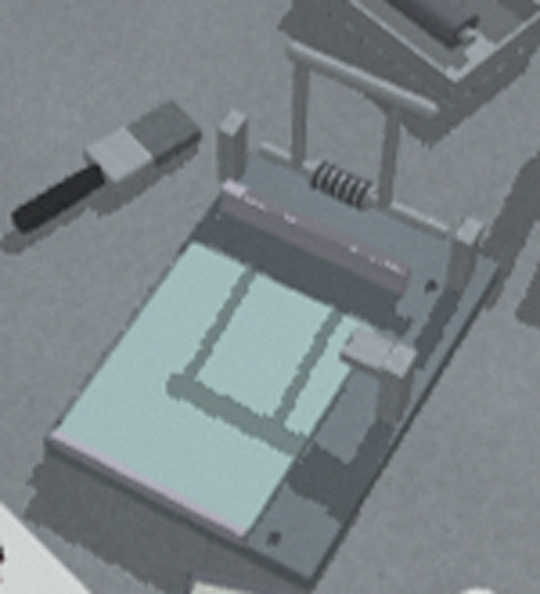

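Emit:
{"name": "servo_tool", "arguments": {"plan": [0, 0, 0, 0, 0, 2, 0, 0, 0, 0, 0, 0, 3.5, 0, 0, 0, 0, 0, 0, 3.5, 0, 0, 0, 1.7, 0.5, 3.1, 0, 0, 0, 0, 1.7, 0.5, 3.1, 0, 0, 0, 0, 1.7, 0.5, 3.1, 0, 0, 0, 0, 1.7, 0.5, 3.1, 0, 0, 0, 0, 1.7, 0.5, 3.1, 0, 0, 0, 0, 1.7, 0.5, 3.1, 0, 0, 0, 0, 1.7, 0.5, 3.1, 0, 0, 0, 0, 1.7, 0.5, 3.1, 0, 0, 0, 0, 1.7, 0.5, 3.1, 0, 0, 0, 0, 0, 0, 0, -1.5, 0, 0, 0, 0, 0, 0, -1.5, 0, 0, 0, 0, 0, 0, 0, 0, 0, 0, 0, 0, 0, 0, 0]}}

```text
t: 10.13
ee_pos: [0.5377, -0.0226, 0.0768]
tcp_rot: [[0.101, -0.995, -0.002], [-0.995, -0.101, -0.0], [0.0, 0.002, -1.0]]
force: [-0.1, -0.6, -2.0]
grip_width: 0.0356
```

```bash
python3 - <<'E'
from workcell import *
import cv2,numpy as np
s=get_state();print(s['t'],s['ee_pos'],s['qpos'],s['grip_width'],s['tcp_rot'][:,0])
im=get_image("scene");cv2.imwrite("pics/g5.png",cv2.resize(im[140:305,245:395],None,fx=3.6,fy=3.6,interpolation=cv2.INTER_CUBIC))
E
```

```text
10.1333 [ 0.53765244 -0.02264847  0.07683377] [ 0.03760404  0.44460293 -0.10919565  1.94339791  0.06836169  0.75898856
 -1.58003152] 0.035555749267061565 [ 1.01363737e-01 -9.94849430e-01  6.00807160e-05]
```

View pics/g5.png

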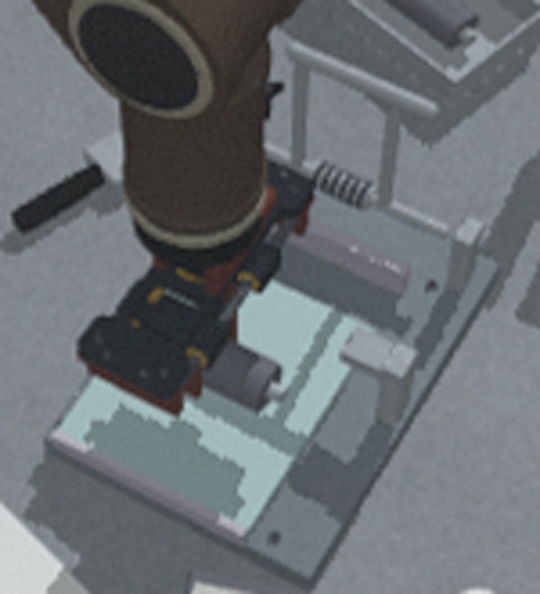

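Emit:
{"name": "servo_tool", "arguments": {"plan": [0, 0, 0, 0, 0, -1.5, 0, 0, 0, 0, 0, 0, -1, 0, 0, 0, 0, 0, 0, -0.5, 0, 0, 0, 0, 0, 0, -0.3, 0, 0, 0, 0, 0, 0, 0, 0, 0, 0, 0, 0, 0, 0, 0]}}

```text
t: 10.68
ee_pos: [0.5386, -0.0226, 0.0444]
tcp_rot: [[0.101, -0.995, 0.0], [-0.995, -0.101, -0.0], [0.0, -0.0, -1.0]]
force: [-0.2, -0.3, -1.9]
grip_width: 0.0352
```

Emit:
{"name": "servo_tool", "arguments": {"plan": [0, 0, 0, 0, 0, -0.2, 0, 0, 0, 0, 0, 0, 0, 0, 0, 0, 0, 0, 0, 0, 0]}}

```text
t: 10.93
ee_pos: [0.5385, -0.0225, 0.0424]
tcp_rot: [[0.102, -0.995, 0.0], [-0.995, -0.102, -0.0], [0.0, -0.0, -1.0]]
force: [0.0, -0.4, -2.3]
grip_width: 0.0352
```

Emit:
{"name": "servo_tool", "arguments": {"plan": [0, 0, 0, 0, 0, -0.08, 0, 0, 0, 0, 0, 0, 0, 0, 0, 0, 0, 0, 0, 0, 43, 0, 0, 0, 0, 0, 0, 46, 0, 0, 0, 0, 0, 0, 50, 0, 0, 0, 0, 0, 0, 55, 0, 0, 0, 0, 0, 0, 60, 0, 0, 0, 0, 0, 0, 60]}}

```text
t: 11.6
ee_pos: [0.5384, -0.0224, 0.0413]
tcp_rot: [[0.102, -0.995, -0.0], [-0.995, -0.102, -0.0], [0.0, 0.0, -1.0]]
force: [1.2, 0.4, 0.2]
grip_width: 0.0523
```

Emit:
{"name": "servo_tool", "arguments": {"plan": [0, 0, 0, 0, 0, 1, 60, 0, 0, 0, 0, 0, 3, 60, 0, 0, 0, 0, 0, 4, 60, 0, 0, 0, 0, 0, 0, 60, 0, 0, 0, 0, 0, 0, 60]}}

```text
t: 12.02
ee_pos: [0.5402, -0.0225, 0.1243]
tcp_rot: [[0.101, -0.995, 0.005], [-0.995, -0.101, -0.0], [0.001, -0.005, -1.0]]
force: [-0.6, 0.2, -0.6]
grip_width: 0.0526
```

```bash
python3 - <<'E'
from workcell import *
import cv2,numpy as np
s=get_state();print(s['t'],s['ee_pos'],s['qpos'],s['grip_width'],s['tcp_rot'][:,0])
im=get_image("scene");cv2.imwrite("pics/g6.png",cv2.resize(im[140:305,245:395],None,fx=3.6,fy=3.6,interpolation=cv2.INTER_CUBIC))
E
```

```text
12.0167 [ 0.54021921 -0.02246452  0.12429091] [ 0.04295843  0.37910029 -0.1146945   1.90639314  0.05670086  0.8536972
 -1.56994407] 0.05255513266473281 [ 1.01386950e-01 -9.94846905e-01  5.67141427e-04]
```

View pics/g6.png

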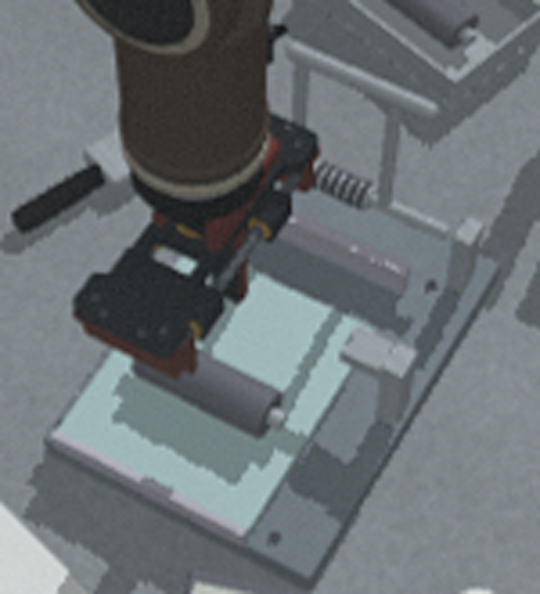

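Emit:
{"name": "servo_tool", "arguments": {"plan": [0, 0, 6.93, 0, -0.35, 0, 60, 0, 0, 6.93, 0, -0.35, 0, 60, 0, 0, 6.93, 0, -0.35, 0, 60, 0, 0, 6.93, 0, -0.35, 0, 60, 0, 0, 6.93, 0, -0.35, 0, 60, 0, 0, 6.93, 0, -0.35, 0, 60, 0, 0, 6.93, 0, -0.35, 0, 60, 0, 0, 6.93, 0, -0.35, 0, 60, 0, 0, 6.93, 0, -0.35, 0, 60, 0, 0, 6.93, 0, -0.35, 0, 60, 0, 0, 6.93, 0, -0.35, 0, 60, 0, 0, 6.93, 0, -0.35, 0, 60, 0, 0, 6.93, 0, 0, 0, 60, 0, 0, 0, 0.2, 0, 0, 60, 0, 0, 0, 0, 0, 0, 60, 0, 0, 0, 0, 0, 0, 60]}}

```text
t: 13.4
ee_pos: [0.5401, -0.0643, 0.1207]
tcp_rot: [[0.995, 0.099, -0.001], [0.099, -0.995, 0.0], [-0.001, -0.001, -1.0]]
force: [0.3, -0.3, 0.8]
grip_width: 0.0525
```

```bash
python3 - <<'E'
from workcell import *
import cv2,numpy as np
s=get_state();print(s['t'],s['ee_pos'],s['qpos'],s['grip_width'],s['tcp_rot'])
im=get_image("scene");cv2.imwrite("pics/g7.png",cv2.resize(im[140:305,245:395],None,fx=3.6,fy=3.6,interpolation=cv2.INTER_CUBIC))
E
```

```text
13.4 [ 0.54008876 -0.06431275  0.12068166] [ 0.37995448  0.42857753 -0.44851733  1.87855426  0.23390608  0.88717567
 -0.08276206] 0.0525186258223862 [[ 9.95059238e-01  9.92764608e-02 -1.13866610e-03]
 [ 9.92770599e-02 -9.95059713e-01  4.82138230e-04]
 [-1.08517579e-03 -5.92799522e-04 -9.99999235e-01]]
```

View pics/g7.png

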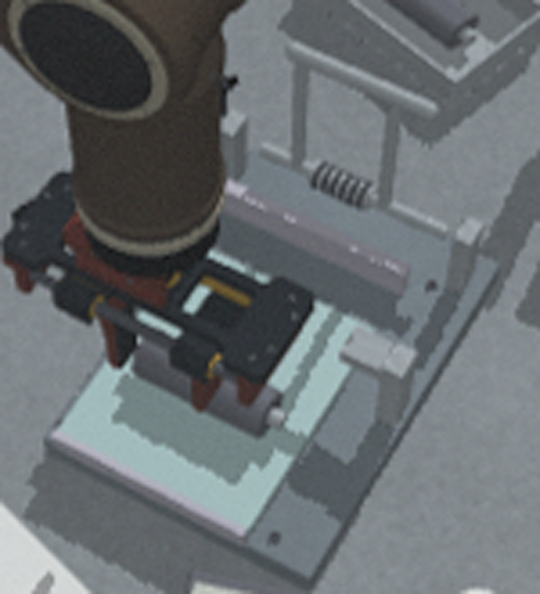

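Emit:
{"name": "servo_tool", "arguments": {"plan": [0, 0, 0, 0, 0, -3, 60, 0, 0, 0, 0, 0, -2.5, 60, 0, 0, 0, 0, 0, -1.5, 60, 0, 0, 0, 0, 0, 0, 60, 0, 0, 0, 0, 0, 0, 60, 0, 0, 0, -0.04, 0.4, 0, 60, 0, 0, 0, -0.04, 0.4, 0, 60, 0, 0, 0, -0.04, 0.4, 0, 60, 0, 0, 0, -0.04, 0.4, 0, 60, 0, 0, 0, -0.05, 0.5, 0, 60, 0, 0, 0, -0.05, 0.5, 0, 60, 0, 0, 0, -0.05, 0.5, 0, 60, 0, 0, 0, -0.05, 0.5, 0, 60, 0, 0, 0, -0.05, 0.5, 0, 60]}}

```text
t: 14.62
ee_pos: [0.5363, -0.0228, 0.0514]
tcp_rot: [[0.995, 0.103, 0.0], [0.103, -0.995, 0.0], [0.0, -0.0, -1.0]]
force: [-0.5, 0.6, -0.1]
grip_width: 0.0529
```

```bash
python3 - <<'E'
from workcell import *
import cv2,numpy as np
s=get_state();print(s['t'],s['ee_pos'],s['grip_width'],s['force'])
im=get_image("scene");cv2.imwrite("pics/g8.png",cv2.resize(im[140:305,245:395],None,fx=3.6,fy=3.6,interpolation=cv2.INTER_CUBIC))
E
```

```text
14.6167 [ 0.53625703 -0.02281372  0.05135484] 0.05288294400699578 [-0.4689558   0.62610424 -0.06446742]
```

View pics/g8.png

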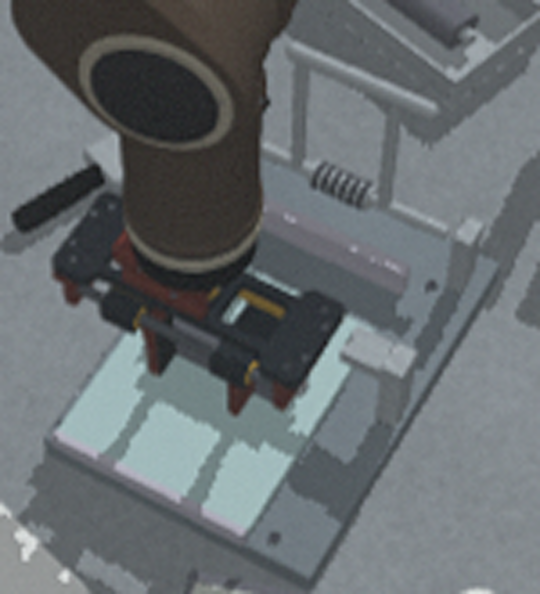

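Emit:
{"name": "servo_tool", "arguments": {"plan": [0, 0, 0, -0.06, 0.6, 0, 60, 0, 0, 0, -0.06, 0.6, 0, 60, 0, 0, 0, -0.06, 0.6, 0, 60, 0, 0, 0, -0.06, 0.6, 0, 60, 0, 0, 0, -0.06, 0.6, 0, 60, 0, 0, 0, -0.06, 0.6, 0, 60, 0, 0, 0, -0.06, 0.6, 0, 60, 0, 0, 0, -0.06, 0.6, 0, 60, 0, 0, 0, -0.06, 0.6, 0, 60, 0, 0, 0, -0.06, 0.6, 0, 60, 0, 0, 0, -0.06, 0.6, 0, 60, 0, 0, 0, -0.06, 0.6, 0, 60, 0, 0, 0, -0.06, 0.6, 0, 60, 0, 0, 0, -0.06, 0.6, 0, 60, 0, 0, 0, 0, 0, 0, 60, 0, 0, 0, 0, 0, 0, 60]}}

```text
t: 16.0
ee_pos: [0.5279, 0.061, 0.0513]
tcp_rot: [[0.995, 0.104, -0.0], [0.104, -0.995, 0.0], [-0.0, -0.0, -1.0]]
force: [-0.5, -0.0, 0.2]
grip_width: 0.0527
```

```bash
python3 - <<'E'
from workcell import *
import cv2,numpy as np
s=get_state();print(s['t'],s['ee_pos'],s['grip_width'],s['force'])
im=get_image("scene");cv2.imwrite("pics/g9.png",cv2.resize(im[140:305,245:395],None,fx=3.6,fy=3.6,interpolation=cv2.INTER_CUBIC))
E
```

```text
16.0 [0.52785096 0.06098976 0.05134152] 0.05271427648309673 [-0.47200964 -0.01726577  0.23665204]
```

View pics/g9.png

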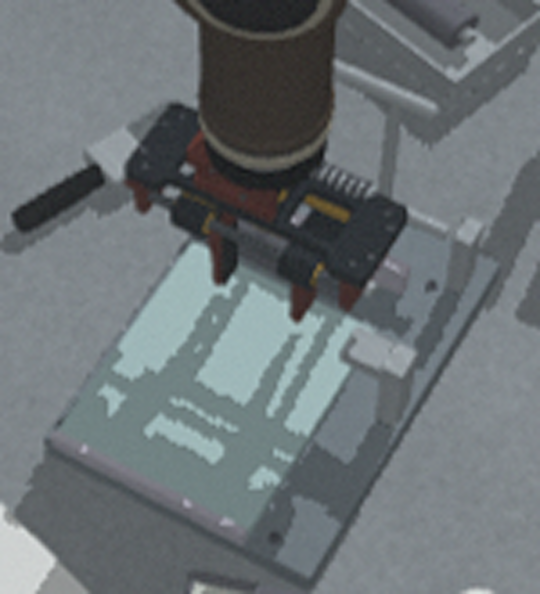

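Emit:
{"name": "servo_tool", "arguments": {"plan": [0, 0, 0, 0.1, -1, 0, 60, 0, 0, 0, 0.2, -2, 0, 60, 0, 0, -6.9, 0.3, -3, 1, 60, 0, 0, -6.9, 0.3, -3, 2, 60, 0, 0, -6.9, 0, -1, 3.5, 55, 0, 0, -6.9, 0, 0, 4, 55, 0, 0, -6.9, 0, 0, 4, 55, 0, 0, -6.9, 0, 0, 4, 50, 0, 0, -6.9, 0, 0, 3, 50, 0, 0, -6.9, 0, 0, 0, 45, 0, 0, -6.9, 0, 0, 0, 45, 0, 0, -6.9, 0, 0, 0, 45, 0, 0, -6.9, 0, 0, 0, 45, 0, 0, -6.9, 0, 0, 0, 45, 0, 0, -6.9, 0, 0, 0, 45, 0, 0, 0, 0, 0, 0, 45, 0, 0, 0, 0, 0, 0, 45]}}

```text
t: 17.47
ee_pos: [0.5368, -0.0404, 0.2663]
tcp_rot: [[0.111, -0.994, -0.0], [-0.994, -0.111, -0.0], [0.0, 0.0, -1.0]]
force: [0.3, 0.2, -0.4]
grip_width: 0.0397
```

```bash
python3 - <<'E'
from workcell import *
import cv2,numpy as np
s=get_state();print(s['t'],s['ee_pos'],s['qpos'],s['grip_width'],s['tcp_rot'])
im=get_image("scene");cv2.imwrite("pics/s10.png",im);cv2.imwrite("pics/g10.png",cv2.resize(im[140:305,245:395],None,fx=3.6,fy=3.6,interpolation=cv2.INTER_CUBIC))
im=get_image("top");cv2.imwrite("pics/t10.png",im);cv2.imwrite("pics/h10.png",cv2.resize(im[190:295,225:365],None,fx=5.5,fy=5.5,interpolation=cv2.INTER_CUBIC))
E
```

```text
17.4667 [ 0.53675869 -0.04036971  0.2663241 ] [ 0.13927914  0.23703952 -0.18639208  1.73865964  0.04762678  1.17039509
 -1.51999816] 0.039741099591608736 [[ 1.11166138e-01 -9.93801829e-01 -1.22788780e-04]
 [-9.93801786e-01 -1.11166092e-01 -3.32209724e-04]
 [ 3.16500682e-04  1.58958181e-04 -9.99999937e-01]]
```

View pics/g10.png

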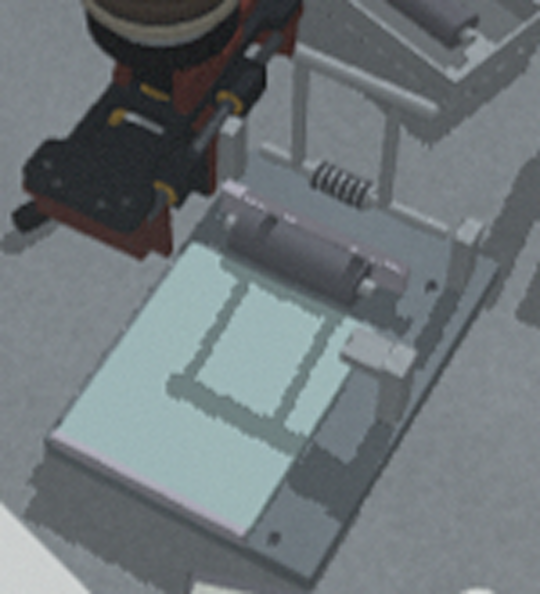

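View pics/h10.png

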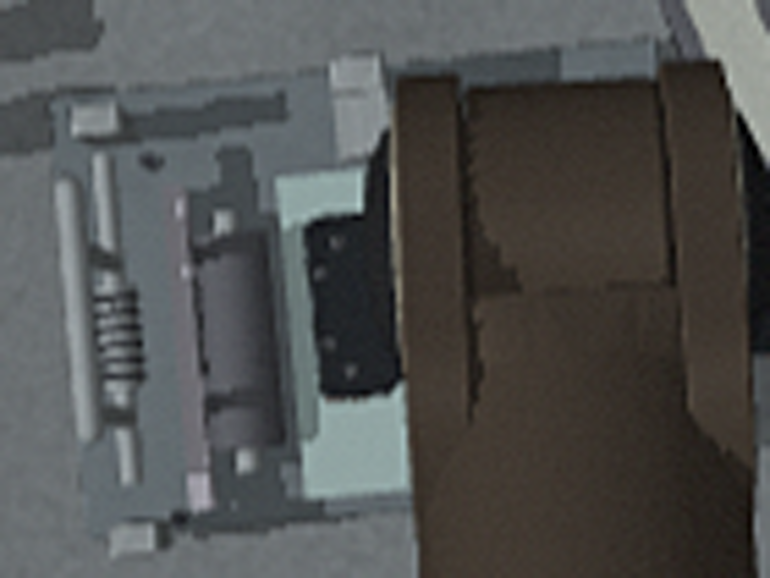

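```bash
python3 - <<'E'
from h import *
s=cv2.imread("pics/scene0.png");t=cv2.imread("pics/top0.png")
cv2.imwrite("pics/b1.png",cv2.resize(s[145:180,320:372],None,fx=14,fy=14,interpolation=cv2.INTER_CUBIC))
cv2.imwrite("pics/b2.png",cv2.resize(t[215:275,228:258],None,fx=10,fy=10,interpolation=cv2.INTER_CUBIC))
E
```

```text
(no output)
```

View pics/b1.png

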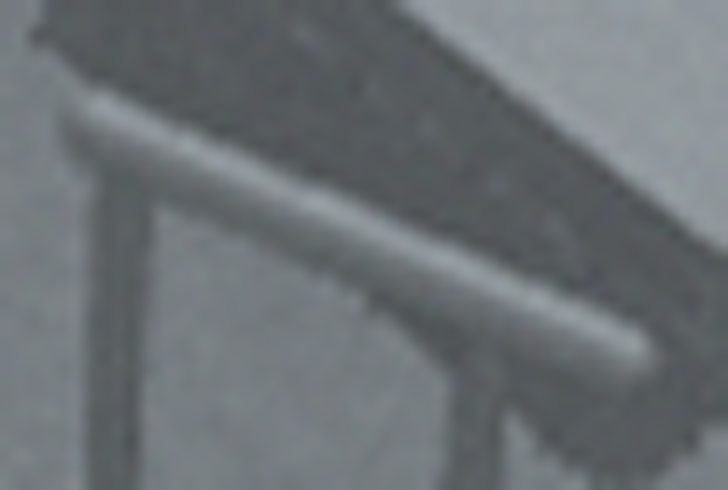

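View pics/b2.png

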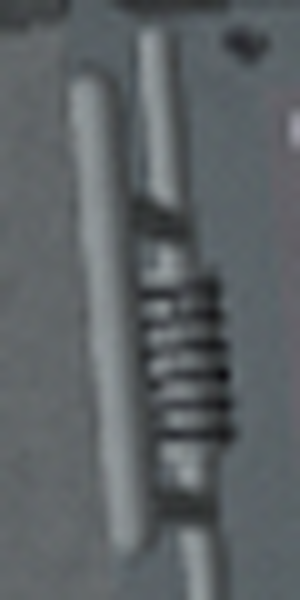

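```bash
python3 - <<'E'
from h import *
A=ray("top",(228+10.7-.45,215+34.5-.45),.19);print("top",A)
B=ray("scene",(341.05,160.25),.19);print("scene",B)
st=(0.5285,0.082,np.radians(5.9))
c,s=np.cos(st[2]),np.sin(st[2])
for P in(A,B):
    d=P[:2]-st[:2];print(c*d[0]+s*d[1],-s*d[0]+c*d[1])
for l in((0,.075,.19),(0,-.045,.07)):print(W(st,l))
# ends
for n,q in (("top",(228+9,215+8)),("top",(228+12.7,215+54.5)),("scene",(320+80/14,145+130/14)),("scene",(320+640/14,145+357/14))):
    P=ray(n,np.float64(q)-.45,.19);d=P[:2]-st[:2];print(n,c*d[0]+s*d[1],-s*d[0]+c*d[1])
E
```

```text
top [0.5264735  0.16087036 0.19      ]
scene [0.5231202  0.15611969 0.19      ]
0.006091523644787604 0.07866088046685271
0.002267647247539006 0.07428006758416884
[[0.52079056 0.15660271 0.19      ]]
[[0.53312566 0.03723837 0.07      ]]
top 0.06717214903817044 0.07734465191531603
top -0.039913325413486904 0.07803654655807929
scene -0.03968401408349095 0.07267223970413271
scene 0.06517205898089146 0.07677690226950488
```

Emit:
{"name": "servo_tool", "arguments": {"plan": [0, 0, -0.5, -0.2, 2.83, 0, 45, 0, 0, 0, -0.2, 2.83, 0, 45, 0, 0, 0, -0.2, 2.83, 0, 45, 0, 0, 0, -0.2, 2.83, 0, 45, 0, 0, 0, -0.2, 2.83, 0, 45, 0, 0, 0, -0.2, 2.83, 0, 45, 0, 0, 0, -0.2, 2.83, -1, 45, 0, 0, 0, 0, 0, -1, 45, 0, 0, 0, 0, 0, -1, 45, 0, 0, 0, 0, 0, 0, 45, 0, 0, 0, 0, 0, 0, 45]}}

```text
t: 18.48
ee_pos: [0.5229, 0.1569, 0.2357]
tcp_rot: [[0.099, -0.995, -0.001], [-0.995, -0.099, -0.001], [0.001, 0.002, -1.0]]
force: [0.1, -0.3, 0.5]
grip_width: 0.0399
```

```bash
python3 - <<'E'
from workcell import *
import cv2,numpy as np
s=get_state();print(s['t'],s['ee_pos'],s['qpos'],s['force'])
im=get_image("scene");cv2.imwrite("pics/g11.png",cv2.resize(im[90:240,265:415],None,fx=4,fy=4,interpolation=cv2.INTER_CUBIC))
E
```

```text
18.4833 [0.52288548 0.15690371 0.23568262] [-0.13949987  0.28539462 -0.29782645  1.75605129  0.09263808  1.11554697
 -1.93878246] [ 0.13173417 -0.27259959  0.48025478]
```

View pics/g11.png

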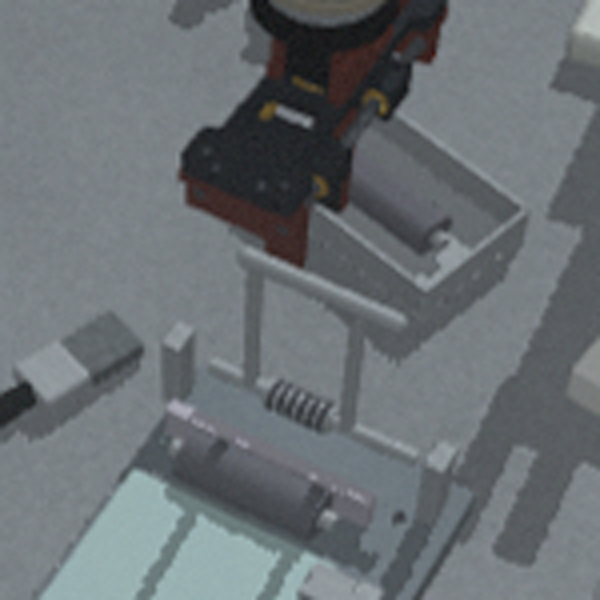

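Emit:
{"name": "servo_tool", "arguments": {"plan": [0, 0, 0, 0, 0.1, -2, 45, 0, 0, 0, 0, 0, -2, 45, 0, 0, 0, 0, 0, -1.5, 45, 0, 0, 0, 0, 0, -0.5, 45, 0, 0, 0, 0, 0, 0, 45, 0, 0, 0, 0, 0, 0, 45, 0, 0, 0, 0, 0, 0, 0, 0, 0, 0, 0, 0, 0, 0, 0, 0, 0, 0, 0, 0, 0, 0, 0, 0, 0, 0, 0, 0, 0, 0, 0, 0, 0, 0, 0], "newtons": 25}}

```text
t: 19.45
ee_pos: [0.5235, 0.1582, 0.1769]
tcp_rot: [[0.099, -0.995, 0.001], [-0.995, -0.099, -0.002], [0.002, -0.001, -1.0]]
force: [0.0, -5.8, 6.6]
grip_width: 0.0114
```

```bash
python3 - <<'E'
from workcell import *
import cv2,numpy as np
s=get_state();print(s['t'],s['ee_pos'],s['force'],s['moment'],s['grip_width'])
im=get_image("scene");cv2.imwrite("pics/g12.png",cv2.resize(im[90:240,265:415],None,fx=4,fy=4,interpolation=cv2.INTER_CUBIC))
E
```

```text
19.45 [0.52346644 0.15824014 0.17693291] [ 0.01548442 -5.78923268  6.64971785] [-1.26528932e+00  1.03717425e-01  5.94332119e-04] 0.011352356978549956
```

View pics/g12.png

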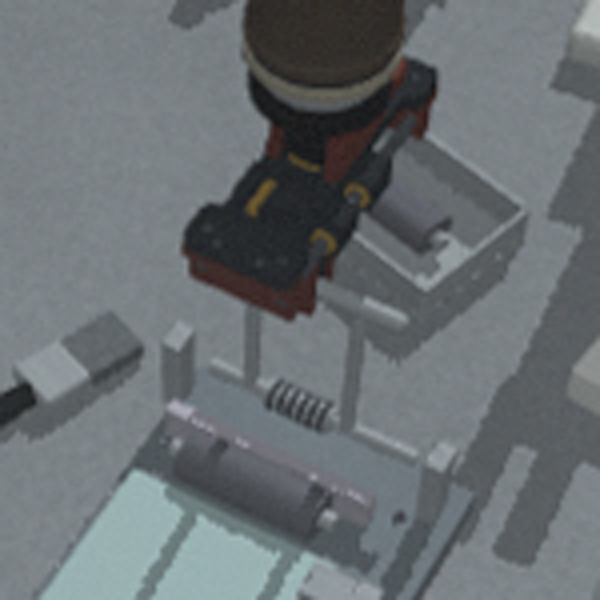

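Emit:
{"name": "servo_tool", "arguments": {"plan": [0, 0, 0, 0.12, -1.19, -0.06, 0, 0, 0, 0, 0.12, -1.18, -0.18, 0, 0, 0, 0, 0.12, -1.16, -0.3, 0, 0, 0, 0, 0.12, -1.12, -0.41, 0, 0, 0, 0, 0.11, -1.07, -0.52, 0, 0, 0, 0, 0.11, -1.02, -0.63, 0, 0, 0, 0, 0.1, -0.95, -0.73, 0, 0, 0, 0, 0, 0, 0, 0]}}

```text
t: 20.17
ee_pos: [0.5306, 0.0799, 0.1462]
tcp_rot: [[0.097, -0.995, -0.002], [-0.995, -0.097, -0.001], [0.001, 0.002, -1.0]]
force: [0.6, -0.7, 4.7]
grip_width: 0.0116
```

```bash
python3 - <<'E'
from workcell import *
import cv2,numpy as np
s=get_state();print(s['t'],s['ee_pos'],s['force'],s['moment'],s['grip_width'])
im=get_image("scene");cv2.imwrite("pics/g13.png",cv2.resize(im[110:260,265:415],None,fx=4,fy=4,interpolation=cv2.INTER_CUBIC))
E
```

```text
20.1667 [0.53064217 0.07989308 0.14618091] [ 0.60960139 -0.68312053  4.650266  ] [ 0.17889407 -0.13411314  0.04456036] 0.011606656984125227
```

View pics/g13.png

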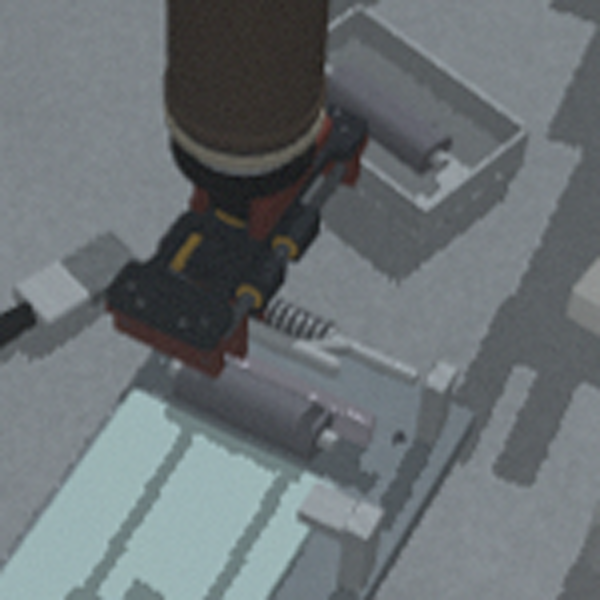

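Emit:
{"name": "servo_tool", "arguments": {"plan": [0, 0, 0, 0.09, -0.87, -0.82, 0, 0, 0, 0, 0.08, -0.79, -0.9, 0, 0, 0, 0, 0.07, -0.69, -0.98, 0, 0, 0, 0, 0.06, -0.59, -1.04, 0, 0, 0, 0, 0.05, -0.49, -1.09, 0, 0, 0, 0, 0.04, -0.38, -1.14, 0, 0, 0, 0, 0, 0, 0, 0, 0, 0, 0, 0, 0, 0, 0]}}

```text
t: 20.88
ee_pos: [0.5347, 0.0435, 0.0882]
tcp_rot: [[0.099, -0.995, -0.001], [-0.995, -0.099, -0.002], [0.002, 0.001, -1.0]]
force: [-0.7, -4.9, 5.6]
grip_width: 0.0114
```

```bash
python3 - <<'E'
from workcell import *
import cv2,numpy as np
s=get_state();print(s['t'],s['ee_pos'],s['force'],s['moment'],s['grip_width'])
im=get_image("scene");cv2.imwrite("pics/g14.png",cv2.resize(im[150:280,265:395],None,fx=4.5,fy=4.5,interpolation=cv2.INTER_CUBIC))
im=get_image("top");cv2.imwrite("pics/h14.png",cv2.resize(im[190:295,225:365],None,fx=5.5,fy=5.5,interpolation=cv2.INTER_CUBIC))
E
```

```text
20.8833 [0.53465802 0.04347002 0.08824341] [-0.70260794 -4.93111969  5.59136011] [-1.01271314  0.11841546  0.06106582] 0.011392149414773197
```

View pics/g14.png

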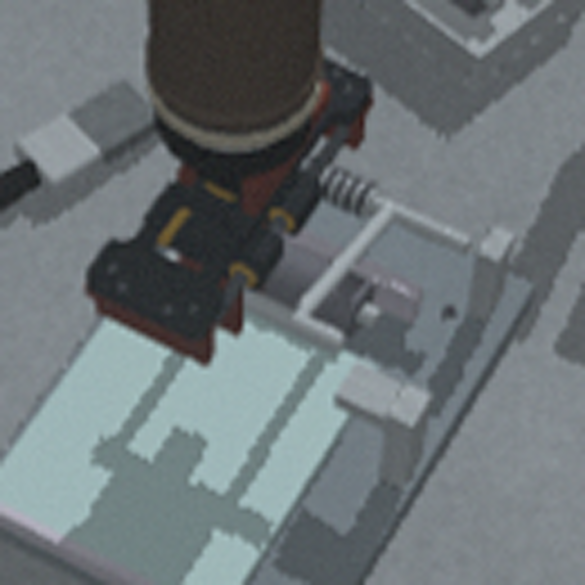

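View pics/h14.png

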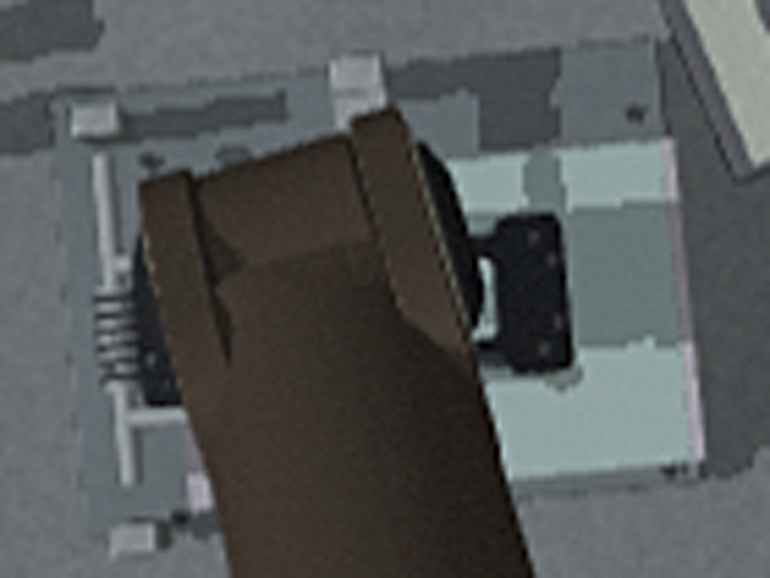

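Emit:
{"name": "servo_tool", "arguments": {"plan": [0, 0, 0, 0.03, -0.36, -1.17, 0, 0, 0, 0, 0.01, -0.19, -1.19, 0, 0, 0, 0, 0, -0.02, -1.2, 0, 0, 0, 0, 0, 0, -0.4, 0, 0, 0, 0, 0, 0, 0, 0, 0, 0, 0, 0, 0, 0, 0]}}

```text
t: 21.48
ee_pos: [0.5357, 0.0377, 0.0492]
tcp_rot: [[0.099, -0.995, 0.0], [-0.995, -0.099, -0.002], [0.002, -0.0, -1.0]]
force: [1.3, -6.4, 5.5]
grip_width: 0.0115
```

```bash
python3 - <<'E'
from workcell import *
import cv2,numpy as np
s=get_state();print(s['t'],s['ee_pos'],s['force'],s['moment'],s['grip_width'])
im=get_image("scene");cv2.imwrite("pics/g15.png",cv2.resize(im[150:280,265:395],None,fx=4.5,fy=4.5,interpolation=cv2.INTER_CUBIC))
E
```

```text
21.4833 [0.53570146 0.03768104 0.04915958] [ 1.26056291 -6.44839053  5.51324878] [-1.21137153 -0.15733067  0.02807668] 0.011464550490237646
```

View pics/g15.png

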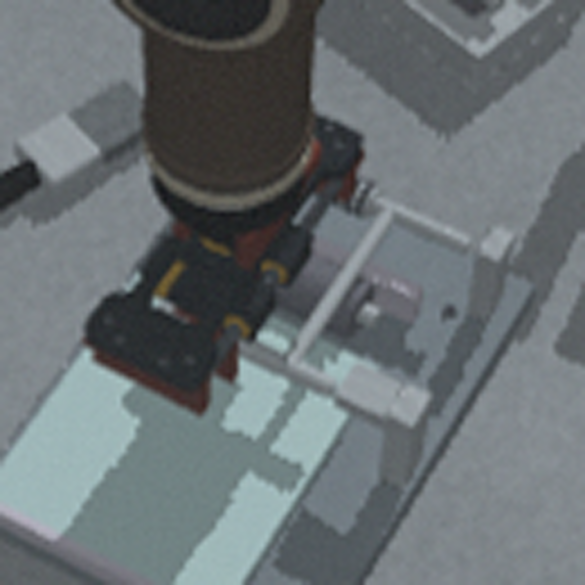

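Emit:
{"name": "servo_tool", "arguments": {"plan": [0, 0, 0, 0, -0.05, -0.2, 0, 0, 0, 0, 0.3, 0.03, 0, 0, 0, 0, 0, 0.4, 0.04, 0, 0, 0, 0, 0, 0.4, 0.04, 0, 0, 0, 0, 0, 0.4, 0.04, 0, 0, 0, 0, 0, 0.4, 0.04, 0, 0, 0, 0, 0, 0.3, 0.03, 0, 0, 0, 0, 0, 0, 0, 0, 0, 0, 0, 0, 0, 0, 0, 0]}}

```text
t: 22.28
ee_pos: [0.5576, 0.04, 0.0473]
tcp_rot: [[0.099, -0.995, 0.0], [-0.995, -0.099, -0.001], [0.001, -0.0, -1.0]]
force: [0.3, -4.8, 4.4]
grip_width: 0.0111
```

```bash
python3 - <<'E'
from workcell import *
import cv2,numpy as np
s=get_state();print(s['t'],s['ee_pos'],s['force'],s['moment'],s['grip_width'])
im=get_image("scene");cv2.imwrite("pics/g16.png",cv2.resize(im[150:280,265:395],None,fx=4.5,fy=4.5,interpolation=cv2.INTER_CUBIC))
E
```

```text
22.2833 [0.55762082 0.03997302 0.04731718] [ 0.30370253 -4.76037178  4.40166026] [-0.93092358 -0.02637509  0.04976874] 0.011064449941718771
```

View pics/g16.png

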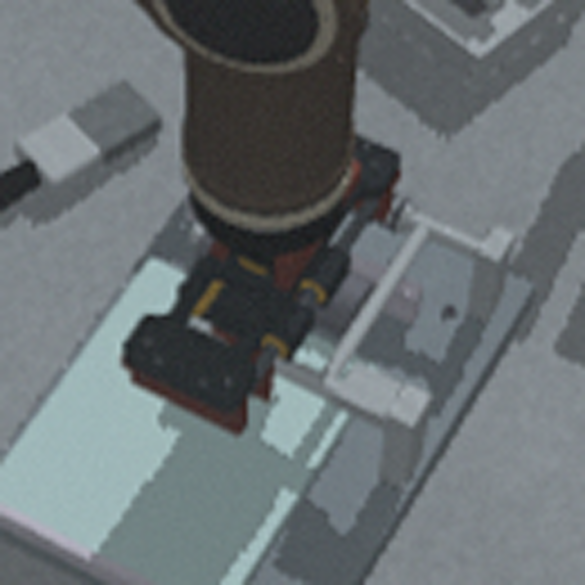

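Emit:
{"name": "servo_tool", "arguments": {"plan": [0, 0, 0, 0.2, 0.02, 0, 0, 0, 0, 0, 0.2, 0.02, 0, 0, 0, 0, 0, 0, 0, 0, 0, 0, 0, 0, 0, 0, 0, 0]}}

```text
t: 22.67
ee_pos: [0.5591, 0.0401, 0.0465]
tcp_rot: [[0.1, -0.995, -0.004], [-0.995, -0.1, -0.002], [0.001, 0.005, -1.0]]
force: [-5.7, -5.2, 5.7]
grip_width: 0.0114
```

Emit:
{"name": "servo_tool", "arguments": {"plan": [0, 0, 0, -0.15, 0, 0.3, 0, 0, 0, 0, 0, 0, 0.3, 0, 0, 0, 0, 0, 0, 0.2, 0, 0, 0, 0, 0, 0, 0, 0, 0, 0, 0, 0, 0, 0, 20, 0, 0, 0, 0, 0, 0, 30, 0, 0, 0, 0, 0, 0, 30, 0, 0, 0, 0, 0, 0, 30]}}

```text
t: 23.33
ee_pos: [0.56, 0.0419, 0.0553]
tcp_rot: [[0.1, -0.995, 0.001], [-0.995, -0.1, 0.001], [-0.001, -0.001, -1.0]]
force: [-0.7, 0.8, 0.0]
grip_width: 0.0259
```

Emit:
{"name": "servo_tool", "arguments": {"plan": [0, 0, 0, 0, 0, 1, 30, 0, 0, 0, 0, 0, 2, 30, 0, 0, 0, 0, 0, 3, 30, 0, 0, 0, 0, 0, 4, 30, 0, 0, 0, 0, 0, 4, 30, 0, 0, 0, 0, -3, 2, 30, 0, 0, 0, -1, -3.5, 0, 30, 0, 0, 0, -1, -3.5, 0, 30, 0, 0, 0, -1, -3.5, 0, 30, 0, 0, 0, -1, -3.5, 0, 30, 0, 0, 0, -1, -3.5, 0, 30, 0, 0, 0, -1, -3.5, 0, 30, 0, 0, 0, 0, 0, 0, 30, 0, 0, 0, 0, 0, 0, 30]}}

```text
t: 24.5
ee_pos: [0.499, -0.201, 0.2159]
tcp_rot: [[0.095, -0.995, 0.001], [-0.995, -0.095, -0.001], [0.001, -0.001, -1.0]]
force: [0.8, 1.4, -0.0]
grip_width: 0.0265
```

```bash
python3 - <<'E'
from workcell import *
import cv2,numpy as np
s=get_state();print(s['t'],s['ee_pos'],s['force'],s['grip_width'])
im=get_image("scene");cv2.imwrite("pics/s17.png",im);cv2.imwrite("pics/g17.png",cv2.resize(im[150:280,265:395],None,fx=4.5,fy=4.5,interpolation=cv2.INTER_CUBIC))
im=get_image("top");cv2.imwrite("pics/t17.png",im);cv2.imwrite("pics/h17.png",cv2.resize(im[190:295,225:365],None,fx=5.5,fy=5.5,interpolation=cv2.INTER_CUBIC))
E
```

```text
24.5 [ 0.49900777 -0.20102103  0.21585123] [ 0.76261512  1.40838956 -0.01580415] 0.026535815060317013
```

View pics/g17.png

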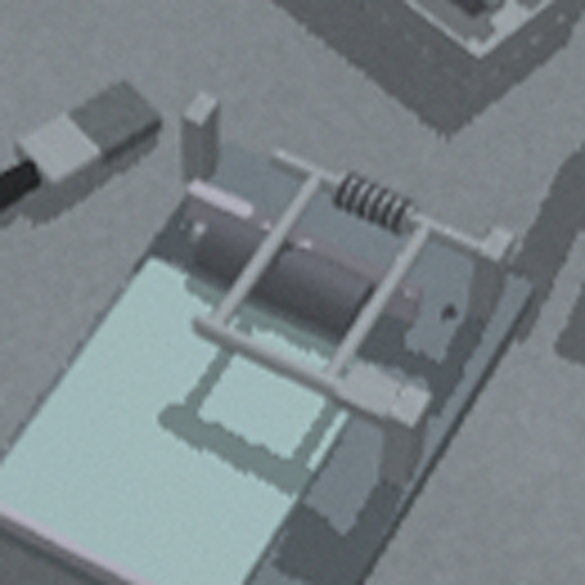

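View pics/h17.png

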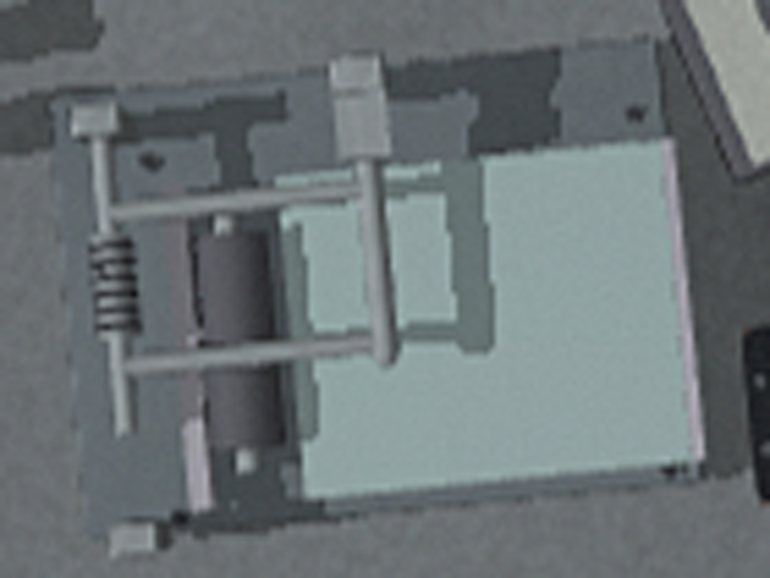

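View pics/t17.png

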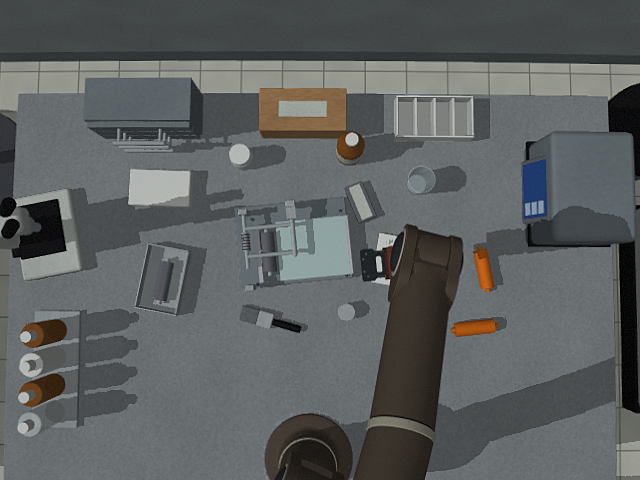

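The bail stays down with its end under the keeper at (360,155) in the top crop. The round roller is seated in the nest at (240,340) and the worn one is in the tray. Nothing else has moved, so I'll hand in.

```bash
python3 -c "
from workcell import *
close_job()"
```

```text
the job is handed in; nothing more can be done
```

The job was done in the order asked and handed in at about 24.5 s of the 72 s allowed.

- **Worn roller:** I picked it out by its flat top and short shadow, and laid it in the steel tray along its length. The picture taken after release shows it lying flat there.
- **Round roller:** I laid it on the glass plate about 105 mm before the nest edge and let go. I then pushed it along with the open fingers until it dropped into the nest. Both cameras show it seated.
- **Bail:** I pinched it, swung it down to about 1.63 rad and slid it about 24 mm sideways. There it stopped with about 6 N of resistance, so I took that as the end stop, then let go and backed away.
- **Last check:** With the robot clear, both cameras show the crossbar's end under the keeper tongue and the bail staying down over the roller. The bystanders I could see, and the two orange rollers not behind the arm, look unmoved. The third orange roller was hidden by the arm in the final top picture; nothing was done near it.

Two measurements did not fully agree. My fit of the station's position in the top picture was off by 1 to 1.5 pixels (about 3 mm). The sideways travel of the bail measured about 24 mm both from the arm's own motion and from the pictures. Together with its starting offset of about 2 mm, that puts the carriage near its 28 mm stop. Several move calls were refused for a wrong count of numbers; nothing moved in those.

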